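Assemble the keyed core rest

ROBOT

A 7-joint arm with a two-finger parallel gripper is mounted at the origin on a cart in front of the work surface, level with it; the furniture and walls round the work are solid. World frame = base frame: x ahead of the robot, y to its left, z up, the work surface at z = 0. Lengths are in m, angles in rad, forces in N, time in s.
With the tool pointing down it reaches from about 0.425 to 0.925 m from the base axis. Payload 6.8 kg.
Tool frame: the origin (TCP) lies midway between the tips of the shut fingers; the grasp point (between the pads) lies 19 mm behind it (grip_point_offset is the distance from the TCP to the grasp point, in m); y points along the fingers, x is the direction in which the jaws open and shut, and the axes are right-handed (so a half turn about y gives the same grasp; the last joint's range is limited). The gripper opens to 85 mm and grips with 20 to 120 N. Pads are 22 mm wide; open, the fingers measure 114 mm over their backs; the gripper's body (76 mm by 85 mm) begins 54 mm behind the grasp point. The pads swing forward as they close: fully open they stand 13 mm farther back than shut.
Start: joints at [-1.391, 0.477, 0.022, 1.555, -0.011, 1.109, -0.083], TCP at [0.192, 0.647, 0.231] pointing down, gripper open.
Joint ranges: [-2.96, 2.96], [-0.34, 2.1], [-1.41, 1.46], [0.24, 2.44], [-1.37, 4.51], [0.17, 1.92], [-2.96, 2.96]. Speed limits (rad/s): [2.39, 2.39, 3.14, 3.14, 3.14, 3.14, 3.14].

INTERFACE

Orientations are given as a unit quaternion [w, x, y, z].
In Python, from station import get_obs, read_camera, hand_in, grip_point_offset gives the robot as it stands.
- The arm moves only by the tool play_rows, never from a script. Its argument "increments" is a list of rows, each a list of 2 entries, a list of its own where there are three numbers: the shift along the tool's x, y, z in m, then the turn, a rotation vector about the tool's x, y, z in degrees. In form: [[[tx, ty, tz], [ax, ay, az]], ...]. A call has 1 to 20 rows; each row shifts and turns the commanded pose from where the row before left it, along the tool's axes as they then stand; what a row does not reach is not made up. A row lasts 1/12 s, in which the tool goes at most 41.7 mm and 7.16 degrees, less where a joint would pass 70% of its speed; a pose out of reach is approached as far as the arm can. A call with a gripper value outside its range is refused whole. "gripper" is the finger opening in m, from 0 to 0.0854, set as the call begins (left out, the last holds). The fingers move at their own pace and stop on an object; "grip_force" is the grip in N (left out, the last holds). Time passes only in rows, so rows that do not move let the fingers close. It gives the time, the measured TCP pose, the force and the opening at its end, in the units of the state.
- get_obs(): the state, without advancing time (a new reading comes with each control period).
- read_camera(name): name is "scene" or "top"; returns a dict with "color" (480x640x3 uint8, red, green, blue), "range_z" (480x640 float32, m along the optical axis (not along the pixel's ray), 0 where there is no reading), "intrinsics" (3x3 intrinsics, pixels), "R" (3x3) and "t" (3): a world point X has camera coordinates R X + t. Camera axes: x right, y down, z forward; pixel columns grow to the right and rows downward; lengths in m; the calibration is good to about 2 mm. A picture is of the moment at which its call begins.
- hand_in(): hands the job in, once; it reports no verdict.
The state is a dict: "t": time; "q": joint angles; "joint_vel": joint speeds; "joint_torque": joint torques, N m; "eef_pos": TCP position; "tool_rot": TCP orientation; "contact_force": force on the tool from outside, world axes, zero at the start; "torque": the same for the moment, N m; "gripper_width": opening from 0.0 (shut) to 1.0 (fully open).
Only numpy, scipy, OpenCV 4.12 (cv2) and the standard library are available. Lean on these libraries where they do the work, as an engineer would, in place of code of your own. Each camera call takes 0.05 s, during which the arm holds its last target. There are 200 camera calls.

TASK

Put the keyed core rest together. Slide the metal riser block along its bed until both lugs under it drop into the bed's notches and it sits down flat; then tip the V-rest, which stands on its end, over onto its lugs and set it on the riser, V upward, wide lug in the wide notch and narrow in narrow, so that it too sits down flat. Leave it released and at rest, and do not knock over the paper core standing nearby.

Things in the scene. Friction and masses are not known exactly. Their poses are not given: they have to be found in the camera images.
- bed: Bare metal channel screwed to the bench, 140 x 70 mm plus screw ears. Origin on the bench, straight under seat; x along the lane, the way the riser must slide (roughly away from the robot), z up. Floor 16 mm high, from 85 mm behind the origin (-x) to 55 mm beyond. Rails 8 mm thick, tops at 32 mm, leave a lane 54 mm wide. No end stop.
- seat (a point): Where the riser belongs: on the bed's floor, 16 mm above the bench, midway between its two notches; axes as the bed's. Wide notch centred 22 mm along +x, 40 mm across; narrow notch centred 22 mm along -x, 20 mm across; both 16 mm long in x and 9 mm deep.
- riser_mid (a point): Centre of the riser's body, a loose metal block (0.2 to 0.4 kg) 70 mm long (x), 50 wide (y), 30 high; x towards its wide lug, z up. Two lugs under it, 8 mm high, 11 mm long: wide (35 across) at +22 mm x, narrow (15 across) at -22 mm x. Starts in the lane 30 to 45 mm short of the seat, riding on its lugs. Seated, this point is 15 mm above the bed's floor.
- riser_top (a point): Centre of the riser's top face, 15 mm above riser_mid, same axes; 46 mm above the bench when seated. It has the same two notches as the bed, 9 mm deep, the wide one at +x. Pushed slowly on its rear (-x) face the riser passes over the bed's narrow notch and drops 8 mm when both lugs meet theirs (2.5 mm of play each way).
- vrest_mid (a point): Centre of the V-rest's body, a loose metal saddle (about 0.2 kg) 70 mm long (x), 50 wide (y), 28 thick (z); V groove along x on its +z face, lugs like the riser's on its -z face, the wide one at +x. Starts standing on its narrow-lug end, x up, groove roughly towards the robot. Seated, it is 60 mm above the bench and its x points as the seat's x.
- vrest_under (a point): Centre of the V-rest's flat underside, from which the lugs stick out 8 mm; 14 mm along -z from vrest_mid, same axes. Pushed near its top from the groove side, some 25 to 50 mm, the V-rest tips over and lies on its lugs, z up, this point 8 mm above the bench; it can then be gripped across its 50 mm width.
- core_mid (a point): Middle of a tan paper core, 32 mm across and 81 mm tall, standing upright on the bench towards the back; z up. It must stay standing.
- riser: The riser itself; origin at the centre of its underside, axes as riser_mid.
- vrest: The V-rest itself; origin at the edge of its narrow-lug end, in the plane of its underside (35 mm along -x from vrest_under). Its own z runs along its length to the wide-lug end and its own x out of the underside, the way the lugs point.

How it is judged:
At the end, for the whole second after the job is handed in: Riser flat on the bed with its lugs in the bed's notches, V-rest flat on the riser, V up, its lugs in the riser's notches, turned alike within 11 degrees; each within 3 mm of fully down, 6 mm sideways and 3.4 degrees of tilt, released and at rest. The paper core still stands (z of riser_mid in the frame of seat below 0.018 m and horizontal distance between riser_mid and seat below 0.006 m and angle between each of riser_mid, vrest_mid's own z axis and vertical below 0.06 rad and z of vrest_mid in the frame of riser_mid between 0.025 and 0.032 m and horizontal distance between vrest_mid and riser_mid below 0.006 m and angle between the x axis of vrest_mid and the x axis of riser_mid, either way round below 0.2 rad and linear speed of each of vrest, riser below 0.02 m/s and angle between core_mid's own z axis and vertical below 0.2 rad); the robot touches nothing.
It fails at once if the paper core is knocked over (angle between core_mid's own z axis and vertical above 0.5 rad).
It also fails if it takes over 67 s, if anything falls off the work surface, if the arm or the gripper's body presses on something with over 40 N, if the wrist force passes 120 N, or if a joint passes its speed limit or range.

## Working session

There is one attempt and no reset: what is moved stays moved. The work goes in short steps, Python scripts to look and compute and a tool call to move; the robot and the scene stay as the last step left them, time stands still between calls to the robot, and variables do not carry over. Pictures are saved under pics/ and viewed, about 8 in all and at most 12, crops included, and the job is handed in when it is done.

Besides the shell and the picture viewer there is one more tool, called as a command line: name --argument value ..., lists and objects as JSON in quotes. play_rows: Moves the arm, as the interface text tells. Its arguments: {"type":"object","properties":{"increments":{"type":"array","items":{"type":"array"}},"gripper":{"type":"number"},"grip_force":{"type":"number"}},"required":["increments"]}

```bash
mkdir -p pics
cat > h.py <<'E'
import numpy as np, cv2
from station import *
def cam(n):
    c=read_camera(n); return c
def world(c):
    K=c['intrinsics'];z=c['range_z'];v,u=np.mgrid[0:480,0:640]
    P=np.stack([(u-K[0,2])/K[0,0]*z,(v-K[1,2])/K[1,1]*z,z],-1)
    W=(P-c['t'])@c['R']; W[z==0]=np.nan; return W
def save(n,f,crop=None,s=1):
    i=n['color'][...,::-1]
    if crop: x0,y0,x1,y1=crop; i=i[y0:y1,x0:x1]
    cv2.imwrite('pics/'+f,cv2.resize(i,None,fx=s,fy=s,interpolation=cv2.INTER_CUBIC))
E
python3 - <<'E'
from h import *
o=get_obs(); print({k:np.round(v,3) for k,v in o.items()}, grip_point_offset)
a=cam('scene');b=cam('top')
for n,c in(('s',a),('t',b)):
    save(c,n+'0.png'); print(n,c['intrinsics'],-c['R'].T@c['t'],c['R'])
    np.savez(n+'0.npz',**c)
E
```

```text
{'t': np.float64(0.0), 'q': array([-1.391,  0.478,  0.022,  1.556, -0.011,  1.109, -0.083]), 'joint_vel': array([ 0.   , -0.001,  0.002, -0.001,  0.002, -0.   , -0.   ]), 'joint_torque': array([-0.0000e+00, -5.9644e+01,  1.6080e+00, -2.8120e+01,  1.2000e-02,
        9.0000e-03, -0.0000e+00]), 'eef_pos': array([0.191, 0.647, 0.23 ]), 'tool_rot': array([-0.566,  0.567,  0.423, -0.424]), 'contact_force': array([ 0.416, -0.344, -0.52 ]), 'torque': array([-0.028,  0.013, -0.004]), 'gripper_width': np.float64(1.001)} 0.0187
s [[516.30337323   0.         314.05227127]
 [  0.         516.30337323 232.19436168]
 [  0.           0.           1.        ]] [ 0.31088565 -0.52854696  0.61992208] [[ 0.90244025 -0.43026907  0.02168219]
 [-0.26355553 -0.59118935 -0.76225562]
 [ 0.3407933   0.68217569 -0.64691286]]
t [[547.14862633   0.         319.73022263]
 [  0.         547.14862633 238.58919913]
 [  0.           0.           1.        ]] [0.47445115 0.06488818 0.901587  ] [[-0.02892257 -0.99945473 -0.01592897]
 [-0.98765793  0.03102798 -0.15352224]
 [ 0.15393277  0.01129212 -0.9880168 ]]
```

View pics/s0.png

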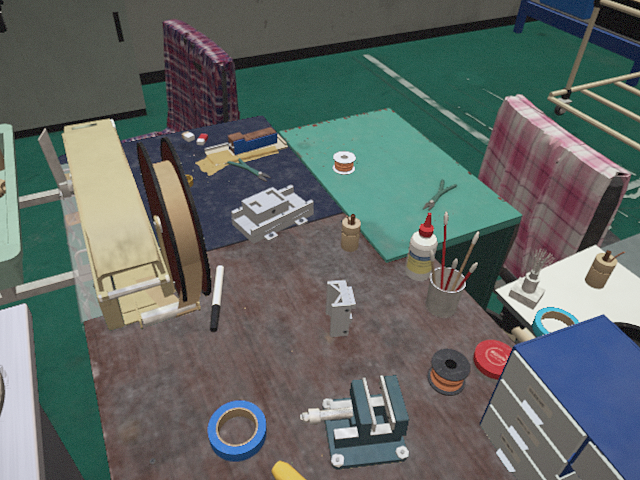

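View pics/t0.png

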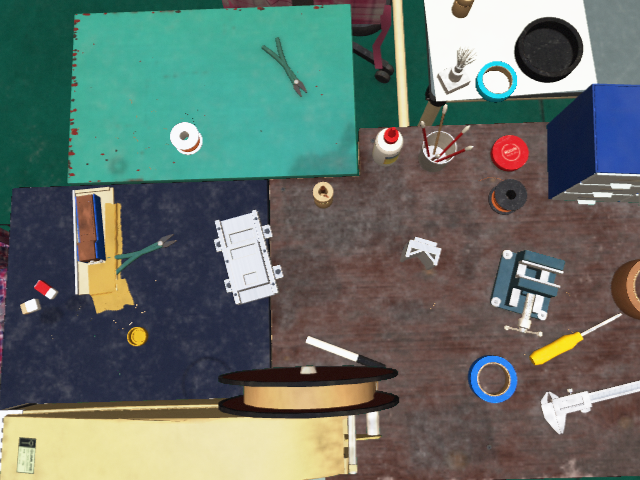

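The scene view shows the bed and riser at about (272,212), the V-rest standing at (341,308) and the core at (350,232). In the top view these are at (247,257), (423,250) and (322,192). Next I measure them.

Run:
```python
from h import *
for n,boxes in(('t',dict(bed=(205,200,292,310),vr=(395,225,450,275),core=(308,175,338,212))),('s',dict(bed=(225,180,320,245),vr=(320,270,362,342)))):
    c=dict(np.load(n+'0.npz'));W=world(c)
    for k,(x0,y0,x1,y1) in boxes.items():
        w=W[y0:y1,x0:x1].reshape(-1,3); w=w[~np.isnan(w[:,0])]
        print(n,k,np.histogram(w[:,2],bins=np.arange(-.02,.13,.005))[0])
        col=c['color'][y0:y1,x0:x1].reshape(-1,3)
for n,cr,s in(('t',(200,170,460,320),3),('s',(220,170,370,350),3.3)):
    c=dict(np.load(n+'0.npz')); save(c,n+'0c.png',cr,s)
c=dict(np.load('t0.npz'));W=world(c)
for lo,hi,b in((.026,.034,(205,200,292,310)),(.046,.062,(205,200,292,310)),(.06,.09,(395,225,450,275)),(.07,.1,(308,175,338,212))):
    x0,y0,x1,y1=b; w=W[y0:y1,x0:x1].reshape(-1,3); m=(w[:,2]>lo)&(w[:,2]<hi); w=w[m]
    r=cv2.minAreaRect((w[:,:2]*1000).astype(np.float32)); print(lo,m.sum(),np.median(w[:,2]),w.mean(0),r,cv2.boxPoints(r).round())
```

```text
t bed [  24   15   22 2022 3285  497  254  883   64  100  779   58  154  263
  697  377    0    0    0    0    0    0    0    0    0    0    0    0
    0]
t vr [   0    0    2  706 1217   29   19   23   21   19   24   25   22   28
   27   30  121  198  229    0    0    0    0    0    0    0    0    0
    0]
t core [  1   9  27 244 381  17  23  11  20  13  15  15  16  16 102 156   6   6
  18   4   2   0   0   0   0   0   0   0   0]
s bed [   0    1   12 2866  581  241  378  299  200  308  289   97  184  165
  530    3    0    0    0    0    0    0    0    0    0    0    0    0
    0]
s vr [   0    0    0 1472  292   54   59   61   56   52   55   61   67   62
   84   93  159  351   27    0    0    0    0    0    0    0    0    0
    0]
0.026 787 0.032029653262024484 [0.58354144 0.19332189 0.03181273] ((585.7072143554688, 194.94952392578125), (139.76502990722656, 70.44927978515625), 13.891205787658691) [[509. 212.]
 [526. 144.]
 [662. 178.]
 [645. 246.]]
0.046 1243 0.05410519618804843 [0.56791643 0.18946324 0.05339532] ((569.4678955078125, 190.15606689453125), (70.52794647216797, 50.59693908691406), 14.117612838745117) [[529. 206.]
 [541. 157.]
 [610. 174.]
 [597. 223.]]
0.06 548 0.06963259942968353 [ 0.58331622 -0.08385538  0.06842677] ((582.0985107421875, -83.33535766601562), (50.45642852783203, 36.57365798950195), 71.46501922607422) [[ 557. -101.]
 [ 591. -113.]
 [ 607.  -65.]
 [ 573.  -54.]]
0.07 24 0.07152419796847663 [0.67967387 0.06624317 0.07341181] ((676.5018920898438, 66.12054443359375), (22.281208038330078, 7.431794166564941), 16.878765106201172) [[665.  66.]
 [667.  59.]
 [688.  66.]
 [686.  73.]]
```

View pics/t0c.png

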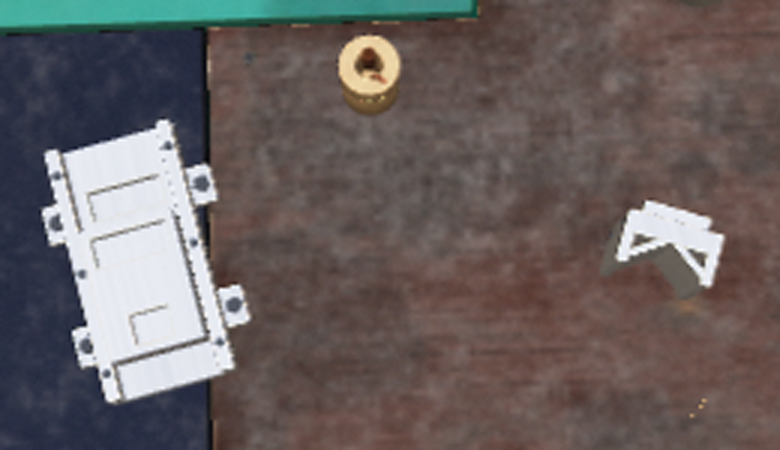

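View pics/s0c.png

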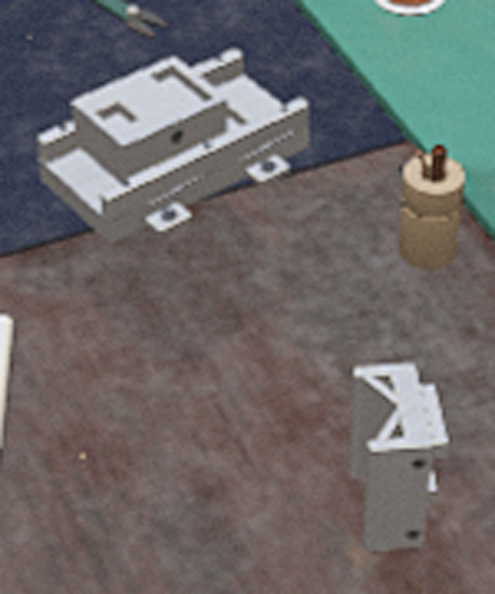

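```bash
cat >> h.py <<'E'
from scipy.spatial.transform import Rotation as Rot
def pose():
    o=get_obs(); q=o['tool_rot']; return np.array(o['eef_pos']),Rot.from_quat([q[1],q[2],q[3],q[0]]),o
def down(phi):
    f=np.radians(phi); x=np.array([np.cos(f),np.sin(f),0]);y=np.array([0,0,-1.]); return Rot.from_matrix(np.stack([x,y,np.cross(x,y)],1))
def delta(R,d): return np.round(1000*R.inv().apply(d),1)  # mm tool
def turn(R,phi): return np.round((R.inv()*down(phi)).as_rotvec(degrees=True),2)
E
python3 - <<'E'
from h import *
p,R,o=pose(); print(R.as_matrix().round(3))
c=dict(np.load('t0.npz'));W=world(c)
for k,(x0,y0,x1,y1) in dict(reel=(215,360,400,420),crate=(0,405,355,480),tray=(70,185,120,310),jar=(125,325,148,348),glue=(370,125,405,168)).items():
    w=W[y0:y1,x0:x1].reshape(-1,3); w=w[w[:,2]>.02]; print(k,np.nanpercentile(w,[2,98],axis=0).round(3), np.nanmax(w[:,2]))
print('tr',turn(R,104), 'to above riser rear', )
D=down(104)
s=np.array([.6003,.1986]);ax=np.array([.970,.242])
print('tgt',s-.090*ax)
for wp in ([.43,.42,.25],list(s-.09*ax)+[.20]): print(wp,delta(D,np.array(wp)-p)); p=np.array(wp)
E
```

```text
[[ 0.284 -0.    -0.959]
 [ 0.959 -0.002  0.284]
 [-0.002 -1.    -0.   ]]
reel [[ 0.344 -0.013  0.043]
 [ 0.41   0.211  0.255]] 0.2590011887454563
crate [[0.277 0.045 0.074]
 [0.374 0.528 0.243]] 0.2590011887454563
tray [[0.586 0.431 0.022]
 [0.692 0.47  0.047]] 0.048985916995286476
  return np.nanmean(a, axis, out=out, keepdims=keepdims)
Traceback (most recent call last):
ValueError: zero-size array to reduction operation fmax which has no identity
```

Run:
```python
from h import *
p,R,o=pose()
c=dict(np.load('t0.npz'));W=world(c)
w=W[425:478,5:200].reshape(-1,3); print('crate',np.nanpercentile(w,[2,98],axis=0).round(3))
print('tr',turn(R,104))
D=down(104)
s=np.array([.6003,.1986]);ax=np.array([.970,.242])
print('tgt',s-.090*ax)
for wp in ([.50,.42,.26],list(s-.09*ax)+[.20]): print(wp,delta(D,np.array(wp)-p)); p=np.array(wp)
```

```text
crate [[0.281 0.243 0.099]
 [0.347 0.522 0.156]]
tr [-2.000e-02 -3.049e+01 -1.000e-01]
tgt [0.513   0.17682]
[0.5, 0.42, 0.26] [-294.6  -29.6 -244.5]
[np.float64(0.5129999999999999), np.float64(0.17682), 0.2] [-239.1   60.    46.2]
```

play_rows --increments '[[[0,0,0],[0,-6.1,0]],[[0,0,0],[0,-6.1,0]],[[0,0,0],[0,-6.1,0]],[[0,0,0],[0,-6.1,0]],[[0,0,0],[0,-6.1,0]],[[-0.0196,-0.002,-0.0163],[0,0,0]],[[-0.0196,-0.002,-0.0163],[0,0,0]],[[-0.0196,-0.002,-0.0163],[0,0,0]],[[-0.0196,-0.002,-0.0163],[0,0,0]],[[-0.0196,-0.002,-0.0163],[0,0,0]],[[-0.0196,-0.002,-0.0163],[0,0,0]],[[-0.0196,-0.002,-0.0163],[0,0,0]],[[-0.0196,-0.002,-0.0163],[0,0,0]],[[-0.0196,-0.002,-0.0163],[0,0,0]],[[-0.0196,-0.002,-0.0163],[0,0,0]],[[-0.0196,-0.002,-0.0163],[0,0,0]],[[-0.0196,-0.002,-0.0163],[0,0,0]],[[-0.0196,-0.002,-0.0163],[0,0,0]],[[-0.0196,-0.002,-0.0163],[0,0,0]],[[-0.0196,-0.002,-0.0163],[0,0,0]]]' --gripper 0.0

```text
t: 1.77
eef_pos: [0.5007, 0.4201, 0.2609]
tool_rot: [0.435, -0.435, -0.557, 0.558]
contact_force: [0.2, 0.6, -0.5]
gripper_width: -0.0
```

Run:
```python
from h import *
p,R,o=pose(); print(p,o['q'].round(2),o['t'],turn(R,104),o['gripper_width'])
s=np.array([.6003,.1986]);ax=np.array([.970,.242])
print(delta(R,np.array(list(s-.09*ax)+[.15])-p))
```

```text
[0.50067227 0.42010857 0.26091552] [-0.8   0.42  0.02  1.58 -0.01  1.15  1.03] 1.7667 [-0.05  0.01 -0.03] -0.000433418285859285
[-239.   111.1   46.8]
```

play_rows --increments '[[[-0.0239,0.005,0.0047],[0,0,0]],[[-0.0239,0.005,0.0047],[0,0,0]],[[-0.0239,0.005,0.0047],[0,0,0]],[[-0.0239,0.005,0.0047],[0,0,0]],[[-0.0239,0.005,0.0047],[0,0,0]],[[-0.0239,0.005,0.0047],[0,0,0]],[[-0.0239,0.005,0.0047],[0,0,0]],[[-0.0239,0.005,0.0047],[0,0,0]],[[-0.0239,0.005,0.0047],[0,0,0]],[[-0.0239,0.005,0.0047],[0,0,0]],[[0,0.02,0],[0,0,0]],[[0,0.02,0],[0,0,0]],[[0,0.02,0],[0,0,0]],[[0,0.02,0],[0,0,0]],[[0,0.02,0],[0,0,0]],[[0,0.02,0],[0,0,0]]]'

```text
t: 3.1
eef_pos: [0.5119, 0.1778, 0.0902]
tool_rot: [0.435, -0.435, -0.557, 0.557]
contact_force: [-0.7, -0.1, -0.3]
gripper_width: -0.003
```

Run:
```python
from h import *
p,R,o=pose(); print(p,o['q'].round(2),o['t'],turn(R,104),o['contact_force'])
s=np.array([.6003,.1986]);ax=np.array([.970,.242])
print(delta(R,np.array(list(s-.09*ax)+[.033])-p))
save(cam('scene'),'s1.png',(180,60,420,300),2.4)
```

```text
[0.51194743 0.17779477 0.09016293] [-0.5   0.44  0.07  2.   -0.04  0.7   1.41] 3.1 [-0.02  0.01 -0.  ] [-0.72845211 -0.09447253 -0.29044621]
[-1.2 57.2 -0.8]
```

View pics/s1.png

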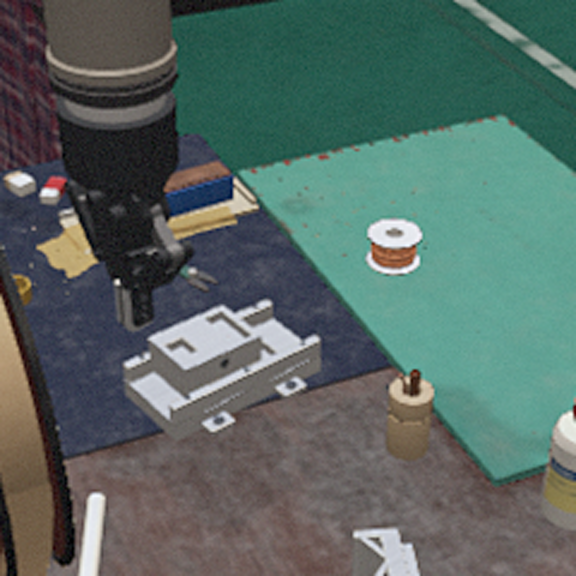

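The scene crop shows the shut fingers at (130,310), above the lane just behind the riser's rear face. Next: go down, then push.

play_rows --increments '[[[-0.0006,0.01,0],[0,0,0]],[[-0.0006,0.01,0],[0,0,0]],[[0,0.01,0],[0,0,0]],[[0,0.01,0],[0,0,0]],[[0,0.01,0],[0,0,0]],[[0,0.007,0],[0,0,0]],[[0,0,-0.003],[0,0,0]],[[0,0,-0.003],[0,0,0]],[[0,0,-0.003],[0,0,0]],[[0,0,-0.001],[0,0,0]],[[0,0,-0.001],[0,0,0]],[[0,0,-0.001],[0,0,0]],[[0,0,-0.001],[0,0,0]],[[0,0,-0.001],[0,0,0]],[[0,0,-0.001],[0,0,0]],[[0,0,-0.001],[0,0,0]],[[0,0,-0.001],[0,0,0]],[[0,0,-0.001],[0,0,0]],[[0,0,-0.001],[0,0,0]]]'

```text
t: 4.73
eef_pos: [0.531, 0.1814, 0.0343]
tool_rot: [0.435, -0.435, -0.557, 0.557]
contact_force: [-3.9, -1.3, 4.0]
gripper_width: 0.002
```

```bash
cat >> h.py <<'E'
s=np.array([.6003,.1986]);ax=np.array([.970,.242]);ay=np.array([-.242,.970])
def riser(lo=.036):
    W=world(cam('scene'))[180:245,215:330].reshape(-1,3)
    d=W[:,:2]-s; a=d@ax;b=d@ay
    m=(abs(b)<.03)&(W[:,2]>lo)&(W[:,2]<.06)&(a>-.075)&(a<.05)
    h=np.histogram(W[m,2],bins=np.arange(.036,.062,.002))[0]
    print('riser top',h,'x span',np.percentile(a[m],[1,99]).round(4),'y span',np.percentile(b[m],[1,99]).round(4),m.sum())
E
python3 - <<'E'
from h import *
p,R,o=pose(); print(p,o['t'],turn(R,104),o['contact_force'],'lane',(p[:2]-s)@ax,(p[:2]-s)@ay)
riser()
E
```

```text
[0.53101547 0.18138523 0.03428653] 4.7333 [-0.01  0.01  0.  ] [-3.91537057 -1.28744471  4.00627921] lane -0.07137196727081077 6.853124938194265e-05
riser top [ 31  38  39  87  66  51  53 130 194  28   5   3] x span [-0.0716  0.0081] y span [-0.0293  0.0193] 725
```

play_rows --increments '[[[0,0,-0.001],[0,0,0]],[[0,0,-0.001],[0,0,0]],[[0,0,-0.001],[0,0,0]],[[0,0,-0.001],[0,0,0]],[[0,0,-0.001],[0,0,0]],[[0,0,-0.001],[0,0,0]],[[0,0,-0.001],[0,0,0]],[[0,0,-0.001],[0,0,0]],[[0,0,-0.001],[0,0,0]],[[0,0,-0.001],[0,0,0]],[[0,0,-0.001],[0,0,0]],[[0,0,-0.001],[0,0,0]],[[0,0,-0.001],[0,0,0]],[[0,0,-0.001],[0,0,0]],[[0,0,-0.001],[0,0,0]],[[0,0,-0.001],[0,0,0]],[[0,0,-0.001],[0,0,0]],[[0,0,-0.001],[0,0,0]],[[0,0,-0.001],[0,0,0]],[[0,0,-0.001],[0,0,0]]]'

```text
t: 6.45
eef_pos: [0.5505, 0.1862, 0.0343]
tool_rot: [-0.435, 0.435, 0.557, -0.557]
contact_force: [-2.3, -0.0, -0.5]
gripper_width: -0.002
```

Run:
```python
from h import *
p,R,o=pose(); print(p,o['t'],o['contact_force'],'lane',(p[:2]-s)@ax,(p[:2]-s)@ay)
riser()
```

```text
[0.5504727  0.18620012 0.03427902] 6.45 [-2.31775474 -0.02055856 -0.46215814] lane -0.051333246485770465 3.0325926627094003e-05
riser top [ 36  39  47  93  72  55  57 145 193  30  15  11] x span [-0.0632  0.0284] y span [-0.0289  0.019 ] 793
```

play_rows --increments '[[[0,0,-0.001],[0,0,0]],[[0,0,-0.001],[0,0,0]],[[0,0,-0.001],[0,0,0]],[[0,0,-0.0007],[0,0,0]],[[0,0,-0.0007],[0,0,0]],[[0,0,-0.0007],[0,0,0]],[[0,0,0],[0,0,0]]]'

```text
t: 7.08
eef_pos: [0.5554, 0.1875, 0.0343]
tool_rot: [-0.435, 0.435, 0.557, -0.557]
contact_force: [-2.6, -0.4, 2.7]
gripper_width: -0.001
```

Run:
```python
from h import *
p,R,o=pose(); print(p,o['t'],o['contact_force'],'lane',(p[:2]-s)@ax,(p[:2]-s)@ay)
riser()
```

```text
[0.55540529 0.18749229 0.0343481 ] 7.0833 [-2.57126087 -0.44983988  2.70556043] lane -0.046235935263074776 9.004066963066224e-05
riser top [ 81  61  70 136 228  32  16   7  17  12  14  11] x span [-0.0582  0.0338] y span [-0.0288  0.0191] 685
```

play_rows --increments '[[[0,0,0.006],[0,0,0]],[[0,0,0.006],[0,0,0]],[[0,-0.02,0],[0,0,0]],[[0,-0.02,0],[0,0,0]],[[0,-0.02,0],[0,0,0]],[[0,-0.02,0],[0,0,0]],[[0,-0.02,0],[0,0,0]],[[0,-0.02,0],[0,0,0]],[[0,0,0],[0,6.5,0]],[[0,0,0],[0,6.5,0]],[[0,0,0],[0,6.5,0]],[[0,0,0],[0,6.5,0]],[[0,0,0],[0,6.5,0]],[[0,0,0],[0,0,0]]]' --gripper 0.034

```text
t: 8.3
eef_pos: [0.5435, 0.1846, 0.1543]
tool_rot: [-0.574, 0.575, 0.412, -0.412]
contact_force: [-0.3, -1.4, 0.4]
gripper_width: 0.402
```

Run:
```python
from h import *
p,R,o=pose(); print(p,o['t'],turn(R,71.5),o['gripper_width'])
print(delta(R,np.array([.5404,-.0693,.055])-p))
riser()
```

```text
[0.54350841 0.1845846  0.15432317] 8.3 [ 0.04 -0.21  0.02] 0.40154924511476686
[-241.5   99.3  -78.4]
riser top [ 66  58  67 200 268  40   0   0   0   0   0   0] x span [-0.0366  0.0339] y span [-0.0289  0.0223] 699
```

play_rows --increments '[[[-0.0241,0.002,-0.0078],[0,0,0]],[[-0.0241,0.002,-0.0078],[0,0,0]],[[-0.0241,0.002,-0.0078],[0,0,0]],[[-0.0241,0.002,-0.0078],[0,0,0]],[[-0.0241,0.002,-0.0078],[0,0,0]],[[-0.0241,0.002,-0.0078],[0,0,0]],[[-0.0241,0.002,-0.0078],[0,0,0]],[[-0.0241,0.002,-0.0078],[0,0,0]],[[-0.0241,0.002,-0.0078],[0,0,0]],[[-0.0246,0.002,-0.0082],[0,0,0]],[[0,0,0],[0,0,0]]]'

```text
t: 9.27
eef_pos: [0.5406, -0.0758, 0.1343]
tool_rot: [-0.574, 0.575, 0.412, -0.413]
contact_force: [-1.2, -0.4, 0.1]
gripper_width: 0.4
```

Run:
```python
from h import *
p,R,o=pose(); print(p,o['t'],turn(R,71.5))
print(delta(R,np.array([.5404,-.0693,.055])-p))
c=cam('scene'); save(c,'s2.png',(250,170,420,350),3.2)
```

```text
[ 0.54060864 -0.07583499  0.13425412] 9.2667 [ 0.07 -0.19 -0.16]
[ 6.3 79.2  2.4]
```

View pics/s2.png

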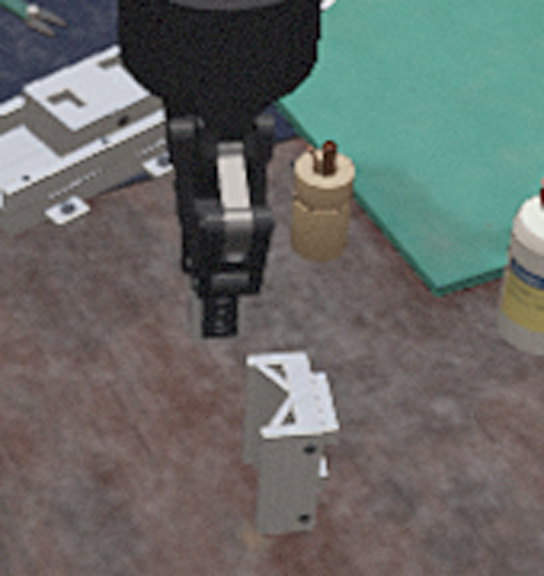

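The crop shows the open fingers at (220,320), above the bench on the V-rest's groove side. The V-rest stands at (290,440). Next: go down and push slowly.

play_rows --increments '[[[0.0063,0.01,0],[0,0,0]],[[0,0.013,0],[0,0,0]],[[0,0.013,0],[0,0,0]],[[0,0.013,0],[0,0,0]],[[0,0.013,0],[0,0,0]],[[0,0.013,0],[0,0,0]],[[0,0.004,0],[0,0,0]],[[0,0,-0.003],[0,0,0]],[[0,0,-0.003],[0,0,0]],[[0,0,-0.003],[0,0,0]],[[0,0,-0.002],[0,0,0]],[[0,0,-0.002],[0,0,0]],[[0,0,-0.002],[0,0,0]],[[0,0,-0.002],[0,0,0]],[[0,0,-0.002],[0,0,0]],[[0,0,-0.002],[0,0,0]],[[0,0,-0.002],[0,0,0]]]'

```text
t: 10.73
eef_pos: [0.5654, -0.0708, 0.0553]
tool_rot: [0.574, -0.574, -0.413, 0.413]
contact_force: [-0.5, 0.8, 0.6]
gripper_width: 0.396
```

Run:
```python
from h import *
p,R,o=pose(); print(p,o['t'],o['contact_force'],(p[:2]-[.565,-.0775])@[.948,-.317])
W=world(cam('scene'))[270:342,320:362]; z=W[...,2]; w=W[z>.055]; print(w.min(0),w.max(0),w.mean(0))
```

```text
[ 0.56537325 -0.07077354  0.05530596] 10.7333 [-0.48749133  0.84431166  0.62682935] -0.0017784523072868095
[ 0.53306129 -0.13962639  0.05516753] [ 0.60735051 -0.05031276  0.15954104] [ 0.56051804 -0.10837779  0.10194786]
```

Run:
```python
from h import *
p,R,o=pose(); print(p)
c=cam('scene'); save(c,'s3.png',(280,200,400,350),4)
```

```text
[ 0.5658417  -0.07090071  0.05533536]
```

View pics/s3.png

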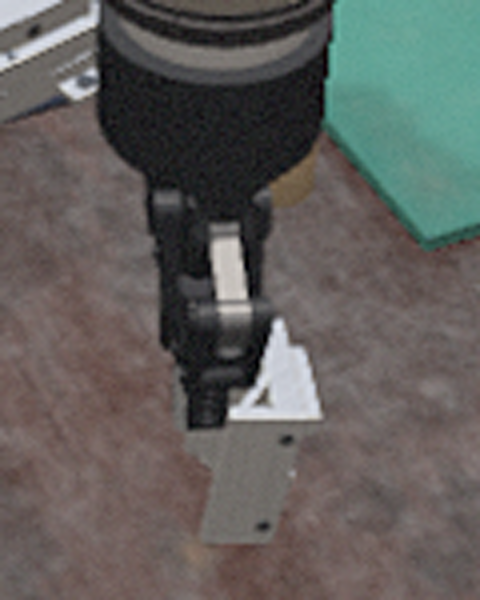

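The crop shows the V-rest leaning a few degrees under the right finger at (205,400). The fingers are 6 mm too far towards +y, so I back off, re-centre and push again.

play_rows --increments '[[[0,0,0.003],[0,0,0]],[[0,0,0.003],[0,0,0]],[[0,0,0.003],[0,0,0]],[[0,0,0.004],[0,0,0]],[[0,0,0.004],[0,0,0]],[[-0.0065,0,0],[0,0,0]],[[0,0,0],[0,0,0]],[[0,0,0],[0,0,0]],[[0,0,0],[0,0,0]]]'

```text
t: 11.58
eef_pos: [0.5473, -0.0717, 0.0554]
tool_rot: [-0.574, 0.574, 0.413, -0.413]
contact_force: [0.9, 0.5, -0.4]
gripper_width: 0.398
```

Run:
```python
from h import *
p,R,o=pose(); d=p[:2]-[.565,-.0775]; print(p,o['t'],turn(R,71.5),d@[.948,-.317],d@[.317,.948])
W=world(cam('top'))[225:275,395:450].reshape(-1,3); w=W[(W[:,2]>.06)&(W[:,2]<.074)]; r=cv2.minAreaRect((w[:,:2]*1000).astype(np.float32)); print(r)
```

```text
[ 0.54725748 -0.07173987  0.05537559] 11.5833 [ 0.02 -0.02  0.  ] -0.018645865484066257 -0.0001637749505021584
((573.1361083984375, -52.136234283447266), (9.215919494628906, 55.076297760009766), 70.6122817993164)
```

Centred (0.2 mm laterally). Now push forward about 45 mm, slower after contact.

play_rows --increments '[[[0,0,-0.003],[0,0,0]],[[0,0,-0.003],[0,0,0]],[[0,0,-0.002],[0,0,0]],[[0,0,-0.002],[0,0,0]],[[0,0,-0.002],[0,0,0]],[[0,0,-0.002],[0,0,0]],[[0,0,-0.002],[0,0,0]],[[0,0,-0.002],[0,0,0]],[[0,0,-0.002],[0,0,0]],[[0,0,-0.002],[0,0,0]],[[0,0,-0.002],[0,0,0]],[[0,0,-0.002],[0,0,0]],[[0,0,-0.002],[0,0,0]],[[0,0,-0.002],[0,0,0]],[[0,0,-0.002],[0,0,0]],[[0,0,-0.002],[0,0,0]],[[0,0,-0.002],[0,0,0]],[[0,0,-0.002],[0,0,0]],[[0,0,0],[0,0,0]]]'

```text
t: 13.22
eef_pos: [0.5836, -0.0837, 0.0553]
tool_rot: [-0.574, 0.574, 0.413, -0.413]
contact_force: [-0.4, 0.1, 0.5]
gripper_width: 0.4
```

Run:
```python
from h import *
p,R,o=pose(); d=p[:2]-[.565,-.0775]; print(p,o['t'],o['contact_force'],d@[.948,-.317],d@[.317,.948])
c=cam('scene'); save(c,'s4.png',(280,200,400,350),4)
```

```text
[ 0.58356121 -0.0837149   0.05533351] 13.2167 [-0.44129562  0.10025224  0.53813544] 0.01956615644337408 -7.824527320867876e-06
```

View pics/s4.png

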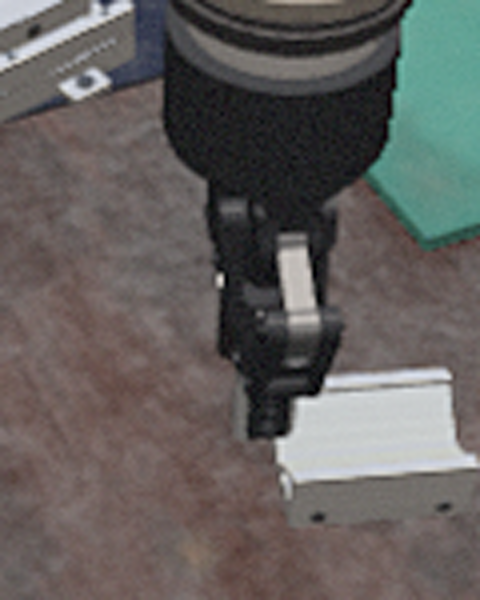

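The V-rest now lies on its lugs, V up, at about (380,440). I back off, rise, open and measure.

play_rows --increments '[[[0,-0.02,0.02],[0,0,0]],[[0,-0.02,0.02],[0,0,0]],[[0,-0.02,0.02],[0,0,0]],[[0,-0.02,0.02],[0,0,0]],[[0,0,0.02],[0,0,0]],[[0,0,0.01],[0,0,0]],[[0,0,0],[0,0,0]]]' --gripper 0.08

```text
t: 13.85
eef_pos: [0.4766, -0.0479, 0.1351]
tool_rot: [0.574, -0.573, -0.413, 0.414]
contact_force: [-1.4, 0.3, -0.7]
gripper_width: 0.937
```

Run:
```python
from h import *
p,R,o=pose(); print(p,o['t'])
for n in('top','scene'):
    c=cam(n);W=world(c);z=W[...,2]
    m=(z>.025)&(z<.05)&(abs(W[...,0]-.63)<.07)&(abs(W[...,1]+.1)<.06)
    m=cv2.morphologyEx(m.astype(np.uint8),cv2.MORPH_OPEN,np.ones((2,2)))>0
    w=W[m]; r=cv2.minAreaRect((w[:,:2]*1000).astype(np.float32)); print(n,m.sum(),r,np.percentile(w[:,2],[50,95]))
    if n=='top':
        ml=m
        # riser
        d=W[...,:2]-s;a=d@ax;b=d@ay
        mr=(z>.040)&(z<.052)&(abs(a)<.05)&(abs(b)<.035); wr=W[mr]; print('riser',mr.sum(),cv2.minAreaRect((wr[:,:2]*1000).astype(np.float32)),np.median(wr[:,2]))
        mb=(z>.028)&(z<.0345)&(a>-.1)&(a<.07)&(abs(b)<.04);wb=W[mb]; print('bed',mb.sum(),cv2.minAreaRect((wb[:,:2]*1000).astype(np.float32)))
        save(c,'t5.png',(200,170,460,320),3)
```

```text
[ 0.47656274 -0.04793388  0.1351019 ] 13.85
top 917 ((631.5838012695312, -104.53639221191406), (55.08888244628906, 79.37843322753906), 69.46034240722656) [nan nan]
riser 1089 ((602.0436401367188, 198.2056884765625), (70.62740325927734, 50.54898452758789), 13.700501441955566) 0.04628568138803394
bed 866 ((585.9675903320312, 194.93911743164062), (140.16844177246094, 70.3251953125), 13.911972999572754)
scene 866 ((637.1332397460938, -91.53276062011719), (78.90423583984375, 82.36736297607422), 71.19686889648438) [nan nan]
```

View pics/t5.png

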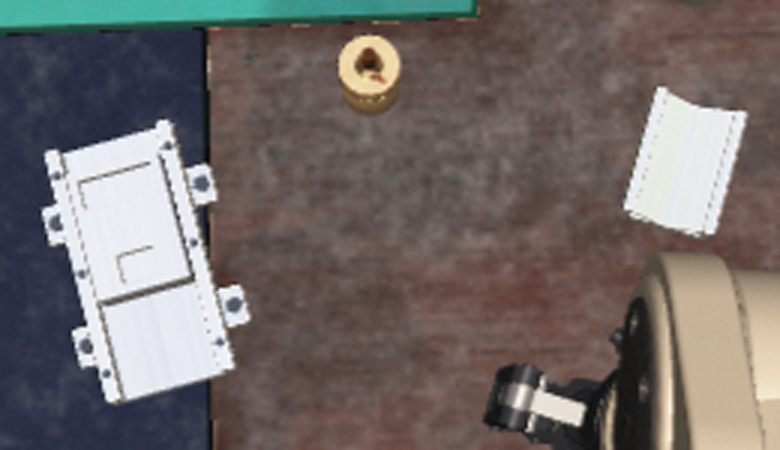

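The top crop shows the riser seated, centred near (145,230). The V-rest lies at (687,162) and the core still stands. Next I measure the V-rest's lips precisely.

Run:
```python
from h import *
c=cam('top');W=world(c);z=W[...,2]
col=c['color'].astype(int); hsv=cv2.cvtColor(c['color'],cv2.COLOR_RGB2HSV)
box=np.zeros(z.shape,bool);box[193:256,400:455]=1
m=box&(hsv[...,1]<40)&(hsv[...,2]>150)
n,l,st,_=cv2.connectedComponentsWithStats(m.astype(np.uint8)); k=1+st[1:,4].argmax(); m=l==k; print(st[k])
v,u=np.nonzero(m);K=c['intrinsics'];o=-c['R'].T@c['t']
d=np.stack([(u-K[0,2])/K[0,0],(v-K[1,2])/K[1,1],np.ones(len(u))],1)@c['R']
P=o+d*((.036-o[2])/d[:,2])[:,None]
print('plane',cv2.minAreaRect((P[:,:2]*1000).astype(np.float32)))
w=W[m]; hh=w[:,2]; print(np.nanpercentile(hh,[5,50,90,99]))
for lo in(.018,.03):
    q=w[(hh>lo)&(hh<.042)]; r=cv2.minAreaRect((q[:,:2]*1000).astype(np.float32)); print('depth',lo,len(q),r)
p,R,ob=pose(); print(p,ob['gripper_width'])
```

```text
[ 408  199   41   50 1352]
plane ((627.9008178710938, -99.33479309082031), (50.65303421020508, 72.97355651855469), 71.50836944580078)
[0.02009249 0.02835219 0.03664362 0.03896562]
depth 0.018 1317 ((629.483154296875, -99.52617645263672), (49.6680908203125, 70.55721282958984), 71.49446868896484)
depth 0.03 556 ((629.5093994140625, -99.53495788574219), (49.6680908203125, 70.50186920166016), 71.49446868896484)
[ 0.47959786 -0.04880303  0.13504664] 0.9349423250313662
```

Run:
```python
from h import *
p,R,o=pose(); print(p,turn(R,71.5))
print(delta(R,np.array([.6295,-.0995,.008])-p))
```

```text
[ 0.47959786 -0.04880303  0.13504664] [ 0.02  0.01 -0.01]
[  -0.5  127.1 -158.2]
```

play_rows --increments '[[[0,0,-0.02],[0,0,0]],[[0,0,-0.02],[0,0,0]],[[0,0,-0.02],[0,0,0]],[[0,0,-0.02],[0,0,0]],[[0,0,-0.02],[0,0,0]],[[0,0,-0.02],[0,0,0]],[[0,0,-0.02],[0,0,0]],[[-0.0005,0,-0.018],[0,0,0]],[[0,0.015,0],[0,0,0]],[[0,0.015,0],[0,0,0]],[[0,0.015,0],[0,0,0]],[[0,0.015,0],[0,0,0]],[[0,0,0],[0,0,0]],[[0,0,0],[0,0,0]]]' --gripper 0.08

```text
t: 15.17
eef_pos: [0.6283, -0.0996, 0.0739]
tool_rot: [0.574, -0.573, -0.412, 0.414]
contact_force: [-0.8, -0.5, 0.3]
gripper_width: 0.938
```

Run:
```python
from h import *
p,R,o=pose(); print(p,turn(R,71.5))
print(delta(R,np.array([.6295,-.0995,.008])-p))
```

```text
[ 0.62831429 -0.09963042  0.07387764] [-0.13 -0.01 -0.06]
[ 0.6 65.9 -1.2]
```

play_rows --increments '[[[0.0005,0.012,-0.001],[0,0,0]],[[0,0.012,0],[0,0,0]],[[0,0.012,0],[0,0,0]],[[0,0.01,0],[0,0,0]],[[0,0.01,0],[0,0,0]],[[0,0.01,0],[0,0,0]],[[0,0,0],[0,0,0]],[[0,0,0],[0,0,0]]]'

```text
t: 15.83
eef_pos: [0.629, -0.0991, 0.0085]
tool_rot: [0.574, -0.574, -0.413, 0.414]
contact_force: [0.0, 0.1, 0.5]
gripper_width: 0.939
```

play_rows --increments '[[[0,0,0],[0,0,0]],[[0,0,0],[0,0,0]],[[0,0,0],[0,0,0]],[[0,0,0],[0,0,0]],[[0,0,0],[0,0,0]],[[0,0,0],[0,0,0]],[[0,0,0],[0,0,0]],[[0,0,0],[0,0,0]]]' --gripper 0.03 --grip_force 50

```text
t: 16.5
eef_pos: [0.6303, -0.0993, 0.0103]
tool_rot: [-0.573, 0.574, 0.414, -0.413]
contact_force: [-0.8, -1.0, 5.9]
gripper_width: 0.576
```

Run:
```python
from h import *
p,R,o=pose(); print(p,turn(R,71.5),o['gripper_width']*85.4,o['contact_force'])
```

```text
[ 0.63027963 -0.09932232  0.01027584] [ 0.09 -0.    0.02] 49.197867220523065 [-0.84864618 -0.95309014  5.85218327]
```

play_rows --increments '[[[0,-0.005,0],[0,0,0]],[[0,-0.01,0],[0,0,0]],[[0,-0.02,0],[0,0,0]],[[0,-0.02,0],[0,0,0]],[[0,-0.02,0],[0,0,0]],[[0,-0.02,0],[0,0,0]],[[0,-0.02,0],[0,0,0]],[[0,-0.02,0],[0,0,0]],[[0,-0.02,0],[0,0,0]],[[0,0,0],[0,-5.4,0]],[[0,0,0],[0,-5.4,0]],[[0,0,0],[0,-5.4,0]],[[0,0,0],[0,-5.4,0]],[[0,0,0],[0,-5.4,0]],[[0,0,0],[0,-5.3,0]],[[0,0,0],[0,0,0]],[[0,0,0],[0,0,0]]]'

```text
t: 17.92
eef_pos: [0.6293, -0.0991, 0.1645]
tool_rot: [-0.437, 0.437, 0.556, -0.556]
contact_force: [0.3, -0.0, -2.2]
gripper_width: 0.574
```

Run:
```python
from h import *
p,R,o=pose(); print(p,turn(R,103.8),o['gripper_width']*85.4,o['contact_force'])
print(delta(R,np.array([.602,.198,.16])-p))
c=cam('scene'); save(c,'s6.png',(260,130,430,330),3)
```

```text
[ 0.62925296 -0.09910131  0.16453562] [-0.01 -0.16  0.02] 48.97741145304634 [ 0.28475378 -0.02390639 -2.15191789]
[295.1   4.6 -43.6]
```

View pics/s6.png

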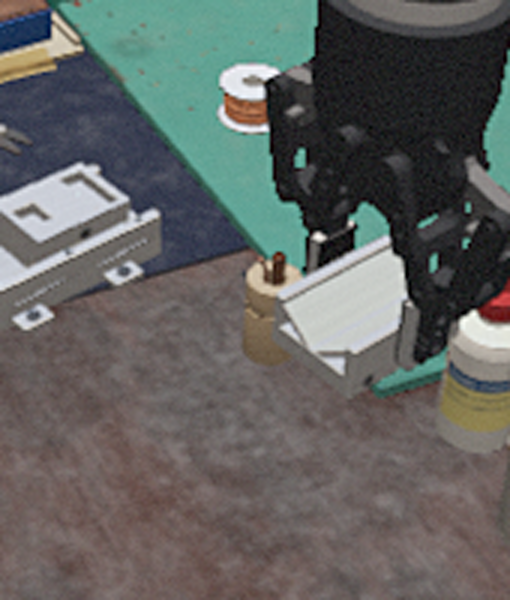

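The crop shows the V-rest held level, V up, at (345,310), clear above the core at (265,310). I carry it over the riser.

play_rows --increments '[[[0.0246,0,-0.0036],[0,0,0]],[[0.0246,0,-0.0036],[0,0,0]],[[0.0246,0,-0.0036],[0,0,0]],[[0.0246,0,-0.0036],[0,0,0]],[[0.0246,0,-0.0036],[0,0,0]],[[0.0246,0,-0.0036],[0,0,0]],[[0.0246,0,-0.0036],[0,0,0]],[[0.0246,0,-0.0036],[0,0,0]],[[0.0246,0,-0.0036],[0,0,0]],[[0.0246,0,-0.0036],[0,0,0]],[[0.0246,0,-0.0036],[0,0,0]],[[0.0246,0,-0.0036],[0,0,0]],[[0,0.02,0],[0,0,0]],[[0,0.02,0],[0,0,0]],[[0,0.02,0],[0,0,0]],[[0,0.02,0],[0,0,0]],[[0,0,0],[0,0,0]],[[0,0,0],[0,0,0]],[[0,0,0],[0,0,0]]]'

```text
t: 19.55
eef_pos: [0.6018, 0.1982, 0.0854]
tool_rot: [-0.436, 0.437, 0.557, -0.556]
contact_force: [0.1, -0.5, -1.2]
gripper_width: 0.576
```

Run:
```python
from h import *
p,R,o=pose(); print(p,turn(R,103.8),o['t'],o['contact_force'])
print(delta(R,np.array([.6023,.1984,.075])-p))
c=cam('scene');W=world(c);np.savez('s7.npz',**c);save(c,'s7.png',(205,130,345,260),4.5)
d=W[...,:2]-s;a=d@ax;b=d@ay;z=W[...,2];near=(abs(b)<.04)&(a>-.1)&(a<.07)
hsv=cv2.cvtColor(c['color'],cv2.COLOR_RGB2HSV)
for nm,lo,hi in(('V',.075,.125),('riser',.036,.052)):
    m=near&(z>lo)&(z<hi)&(hsv[...,2]>70); print(nm,m.sum(),np.percentile(a[m],[0.5,2,98,99.5]).round(4),np.percentile(b[m],[.5,2,98,99.5]).round(4),np.percentile(z[m],[2,50,98]).round(4))
```

```text
[0.60179501 0.19815995 0.08541139] [ 0.08 -0.05  0.  ] 19.55 [ 0.06222453 -0.49406382 -1.21953195]
[ 0.1 10.4 -0.5]
V 915 [-0.0378 -0.0374  0.0284  0.0314] [-0.0387 -0.0341  0.0253  0.0297] [0.0839 0.1    0.1191]
riser 665 [-0.0371 -0.0363  0.0328  0.0346] [-0.0294 -0.029   0.02    0.0223] [0.0363 0.0437 0.0464]
```

View pics/s7.png

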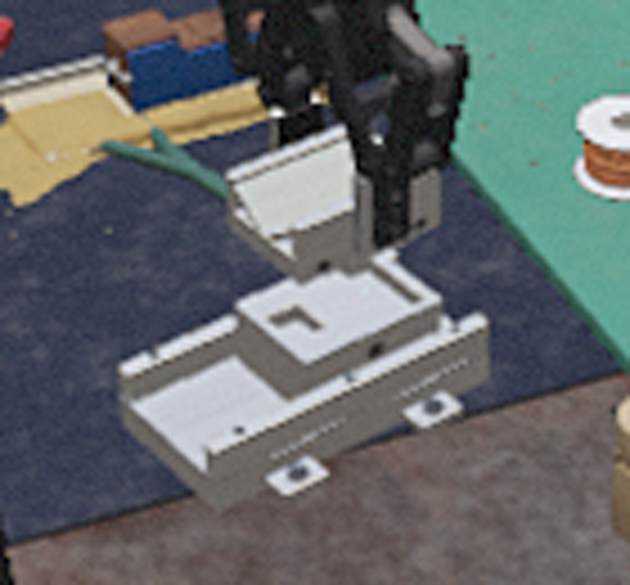

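The crop shows the V-rest level above the riser at (310,220), with the wide notch at the far end, lined up to within about 0.6 mm. I lower it.

play_rows --increments '[[[0,0.005,-0.0006],[0,0,0]],[[0,0.005,0],[0,0,0]],[[0,0.005,0],[0,0,0]],[[0,0.005,0],[0,0,0]],[[0,0.004,0],[0,0,0]],[[0,0.002,0],[0,0,0]],[[0,0.001,0],[0,0,0]],[[0,0.001,0],[0,0,0]],[[0,0.001,0],[0,0,0]],[[0,0.001,0],[0,0,0]],[[0,0.001,0],[0,0,0]],[[0,0.001,0],[0,0,0]],[[0,0,0],[0,0,0]]]'

```text
t: 20.68
eef_pos: [0.6016, 0.1981, 0.0522]
tool_rot: [0.436, -0.436, -0.556, 0.557]
contact_force: [0.4, 0.2, -2.3]
gripper_width: 0.576
```

Run:
```python
from h import *
p,R,o=pose(); print(p,turn(R,103.8),o['t'],o['contact_force'],o['torque'])
```

```text
[0.60155775 0.19805061 0.05215108] [-0.01  0.01 -0.  ] 20.6833 [ 0.42369733  0.24038154 -2.2576212 ] [ 0.03382494 -0.03000934 -0.02580142]
```

No contact force 3 mm below the point where the lugs would have touched the riser's top, so they are entering the notches. Continue.

play_rows --increments '[[[0,0.001,0],[0,0,0]],[[0,0.001,0],[0,0,0]],[[0,0.001,0],[0,0,0]],[[0,0.0007,0],[0,0,0]],[[0,0.0007,0],[0,0,0]],[[0,0,0],[0,0,0]]]'

```text
t: 21.18
eef_pos: [0.6016, 0.1981, 0.0483]
tool_rot: [0.436, -0.436, -0.556, 0.556]
contact_force: [-2.3, 0.1, 3.0]
gripper_width: 0.577
```

play_rows --increments '[[[0,0,0],[0,0,0]],[[0,0,0],[0,0,0]],[[0,0,0],[0,0,0]],[[0,0,0],[0,0,0]],[[0,0,0],[0,0,0]],[[0,0,0],[0,0,0]]]' --gripper 0.07

```text
t: 21.68
eef_pos: [0.6017, 0.1981, 0.0479]
tool_rot: [-0.436, 0.436, 0.557, -0.556]
contact_force: [0.0, 0.4, 0.8]
gripper_width: 0.818
```

play_rows --increments '[[[0,-0.005,0],[0,0,0]],[[0,-0.01,0],[0,0,0]],[[0,-0.02,0],[0,0,0]],[[0,-0.02,0],[0,0,0]],[[0,-0.02,0],[0,0,0]],[[0,-0.02,0],[0,0,0]],[[0,-0.02,0],[0,0,0]],[[0.02,-0.01,0],[0,0,0]],[[0.02,0,0],[0,0,0]],[[0.02,0,0],[0,0,0]],[[0.02,0,0],[0,0,0]],[[0.02,0,0],[0,0,0]],[[0.02,0,0],[0,0,0]],[[0.02,0,0],[0,0,0]],[[0.02,0,0],[0,0,0]],[[0.02,0,0],[0,0,0]],[[0,0,0],[0,0,0]]]'

```text
t: 23.1
eef_pos: [0.5563, 0.3787, 0.1739]
tool_rot: [-0.435, 0.434, 0.559, -0.557]
contact_force: [0.3, 0.4, 0.0]
gripper_width: 0.82
```

Run:
```python
from h import *
for n in('top','scene'):
    c=cam(n);W=world(c)
    d=W[...,:2]-s;a=d@ax;b=d@ay;z=W[...,2];near=(abs(b)<.045)&(abs(a)<.055)
    m=near&(z>.055)&(z<.09); w=W[m]; r=cv2.minAreaRect((w[:,:2]*1000).astype(np.float32)); print(n,m.sum(),r,np.percentile(z[m],[50,90,97,99.5]).round(4))
    lip=m&(z>.0700); 
    A=np.c_[a[lip],b[lip],np.ones(lip.sum())]; print('lip plane',lip.sum(),np.linalg.lstsq(A,z[lip],rcond=None)[0].round(4))
    if n=='scene': save(c,'s8.png',(205,130,375,260),4)
    if n=='top':
        mr=near&(z>.040)&(z<.050); w=W[mr]; print('riser vis',mr.sum())
print(pose()[0],get_obs()['t'])
```

```text
top 1513 ((601.049560546875, 197.60293579101562), (70.13494110107422, 50.816017150878906), 13.831911087036133) [0.0666 0.0745 0.0758 0.0769]
lip plane 477 [-0.0026 -0.0082  0.0734]
riser vis 26
scene 875 ((598.2371826171875, 194.46578979492188), (71.28910064697266, 52.93098449707031), 13.532441139221191) [0.0645 0.0723 0.0733 0.0742]
lip plane 201 [0.002  0.0054 0.0721]
[0.55830902 0.37374069 0.17363123] 23.2
```

View pics/s8.png

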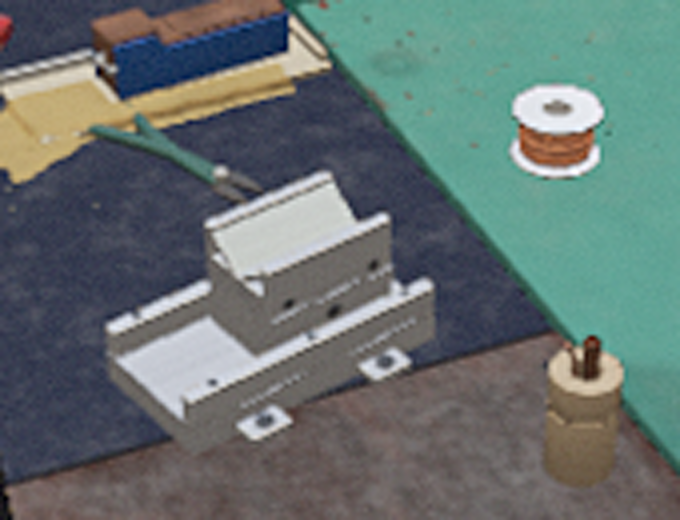

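The final crop shows the V-rest flush on the seated riser at (300,265), with no gap, and the core upright at (583,415). The lips are level at 72–73.5 mm (74 expected). Nothing is touched, so I hand in.

```bash
python3 -c "
from station import *
print(get_obs()['joint_vel'].round(3)); hand_in()"
```

```text
[ 0.025 -0.004  0.031  0.016  0.008 -0.002  0.001]
the job is handed in; nothing more can be done
```

I put the keyed core rest together and handed it in at about 23 s of the allowed 67 s; no verdict is reported.

**What I did:** I pushed the riser about 32 mm along its lane until it dropped into the bed's notches. Then I tipped the V-rest onto its lugs, gripped it across its width, turned it about 32°, lowered it onto the riser and released it. The first push on the V-rest was about 6 mm off centre, so I backed off, re-centred and pushed again.

**Last checks:**

| Check | Measured | Expected |
|---|---|---|
| Riser top height | 46.3 mm | 46 mm |
| V-rest lip height | 73.4 mm (top camera), 72.1 mm (scene camera) | 74 mm |
| V-rest tilt, from a plane fitted to the lips | under 0.01 rad | below 0.06 rad |
| V-rest centre to riser centre, top camera | about 1.2 mm | below 6 mm |
| V-rest to riser turn | about 0.1° | within 11° |

- **Paper core:** it stood upright in the last picture.
- **Gripper:** it was open and well clear of the parts.
- **Disagreements:** the scene camera put the V-rest centre about 4 mm from where the top camera did. It also put the lips 1.9 mm low, still within the 3 mm allowed. I trusted the top camera for position, because the scene camera sees the part obliquely and partly hidden.
- **Still moving at hand-in:** the arm was still settling very slowly (joint speeds up to 0.03 rad/s), away from everything.

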